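# Pack the coffee caddy

## Robot

A 6-joint arm with a two-finger parallel gripper is mounted at the origin on a cart in front of the work surface, level with it; the furniture and walls round the work are solid. World frame = base frame: x ahead of the robot, y to its left, z up, the work surface at z = 0. Lengths are in m, angles in rad, forces in N, time in s.
With the tool pointing down it reaches from about 0.4 to 0.925 m from the base axis. Payload 12.5 kg.
Tool frame: the origin (TCP) lies midway between the tips of the shut fingers; the grasp point (between the pads) lies 19 mm behind it; z points along the fingers, y is the line along which they close (so a half turn about z gives the same grasp; the last joint's range is limited). The gripper opens to 95 mm and grips with 3 to 60 N. Pads are 20 mm wide; open, the fingers measure 119 mm over their backs; the gripper's body (75 mm by 180 mm) begins 59 mm behind the grasp point.
Start: joints at [1.066, 0.491, 1.559, -0, 1.092, -0.106], TCP at [0.243, 0.576, 0.182] pointing down, gripper open.
Joint ranges: [-3.1, 3.1], [-0.84, 2.19], [0.05, 2.79], [-1.13, 4.28], [0.06, 2.93], [-2.69, 2.69]. Speed limits (rad/s): [2.22, 2.22, 2.79, 3.14, 3.14, 3.14].

## Interface

Orientations are given as a unit quaternion [w, x, y, z].
In Python, from cell import bot gives the robot as it stands.
- The arm moves only by the tool apply_moves, never from a script. Its argument "commands" is a list of rows, each a list of 6 numbers: the shift along the tool's x, y, z in mm, then the turn, a rotation vector about the tool's x, y, z in units of 6 degrees (1.0 is 6 degrees). A call has 1 to 5 rows; each row shifts and turns the commanded pose from where the row before left it, along the tool's axes as they then stand; what a row does not reach is not made up. A row lasts 1/8 s, in which the tool goes at most 62.5 mm and 10.7 degrees, less where a joint would pass 70% of its speed; a pose out of reach is approached as far as the arm can. A call is refused whole if a number of a shift passes 62.5 or a number of a turn 1, either way. A call with a gripper value outside its range is refused whole. "fingers" is the closure, from -1 (fully open) to 1 (shut), set as the call begins (left out, the last holds). The fingers move at their own pace and stop on an object; the grip force is fixed at half the most. Time passes only in rows, so rows that do not move let the fingers close. It gives the time, the measured TCP pose, the force, the opening and the grip force at its end, in the units of the state.
- bot.state(): the state, without advancing time (a new reading comes with each control period).
- bot.snapshot(name): name is "scene" or "top" or "wrist"; returns the picture (384x512x3 uint8, red, green, blue); there is no depth.
- bot.camera_model(name): a dict with "mtx" (3x3 intrinsics, pixels), "extrinsics" (4x4, takes a point from camera to world coordinates); the wrist camera has in their place "hand_eye" (4x4, takes a point from camera to tool coordinates, whose origin is the TCP and whose axes are the flange's). Camera axes: x right, y up, looking along -z (the intrinsics and any distortion apply to the point x, -y, -z); pixel columns grow to the right and rows downward; lengths in m; the calibration is good to about 2 mm. The wrist camera is an equidistant fisheye: a pixel r from the principal point sees the ray r / f radians off the axis. A picture is of the moment at which its call begins: read the wrist's pose just before it. camera_model takes no time and is no camera call.
- bot.finish_job(): hands the job in; it is judged then, once.
The state is a dict: "time": time; "q": joint angles; "dq": joint speeds; "joint_efforts": joint torques, N m; "ee_pos": TCP position; "tool_rot": TCP orientation; "ft_force": force on the tool from outside, world axes, zero at the start; "wrist_torque": the same for the moment, N m; "opening": finger opening in m; "grasp_force": force on a finger pad.
Only numpy, scipy, OpenCV 4.12 (cv2) and the standard library are available. Lean on these libraries where they do the work, as an engineer would, in place of code of your own. Each camera call takes 0.05 s, during which the arm holds its last target. There are 200 camera calls.

## Task

Pack the coffee things for the cart: put the cocoa shaker, the spice jar and the coffee tamper into the open wooden caddy, all three standing upright on its floor. Leave the rubber stamp, which also has a turned wooden handle, and everything else on the counter where it is.

Things in the scene. Friction and masses are not known exactly. Their poses are not given: they have to be found in the camera images.
- caddy: Open plywood box with steel corner angles, fixed; outside 136 mm (its x) by 252 mm (its y), 38 mm high, walls and floor 6 mm, inside 124 x 240 mm. Origin: centre of the underside, z up. Left of the middle, turned up to 17 degrees. Room for three things along its y, say at -78, 0, +78 mm. Keep clear of the tablet screen behind it (260 mm high, near edge 660 mm ahead of the robot).
- shaker: Cocoa shaker, 90 mm high: clear glass body 44 mm in diameter up to 66 mm, grey perforated domed top 34 mm in diameter above. Stands upright on the counter (its slightly uneven foot lets it lean by 2 degrees). About 0.1 kg. Origin: centre of the underside, z up along its axis. Round: may be gripped in any direction.
- spice_jar: Spice jar, 96 mm high, 42 mm in diameter, with a printed label and a yellow-brown screw cap (41 mm in diameter, the top 20 mm; it does not come off). Stands upright on the counter. About 0.11 kg. Origin: centre of the underside, z up along its axis. Round: may be gripped in any direction.
- tamper: Coffee tamper, 87 mm high: round pale metal foot 58 mm in diameter and 26 mm high, above it a turned dark wooden grip up to 38 mm in diameter (widest in its upper half). Stands on its foot. About 0.42 kg. Origin: centre of the underside, z up along its axis. Grip it round the wood, about 60 mm up.
- stamp: Bystander: rubber stamp, 67 mm high, rectangular wooden block 34 x 46 mm with a turned wooden handle 28 mm in diameter. Origin: centre of the underside. It stays on the counter.
- label_roll: Bystander: roll of white labels lying flat, 69 mm in diameter, 30 mm high, in the midst of the four upright things. Origin: centre of the underside.
- espresso_cup: Bystander: white espresso cup with a handle, 60 x 85 mm, 56 mm high, further back. Origin: near the centre of the underside.
- milk_jug: Bystander: white milk jug with a handle, 67 x 103 mm, 85 mm high, further back. Origin: near the centre of the underside.
Not all that is in view belongs to the job. Leave any pink look-alike of the tamper alone.

How it is judged:
By the outcome, as a careful person would: the job done as asked, in the order asked, and still so for the second after the job is handed in, with the robot touching nothing.
It also fails if it takes over 72 s, if anything falls off the work surface, if the arm or the gripper's body presses on something with over 40 N, if the wrist force passes 120 N, or if a joint passes its speed limit or range.

## Working session

There is one attempt and no reset: what is moved stays moved. The work goes in short steps, Python scripts to look and compute and a tool call to move; the robot and the scene stay as the last step left them, time stands still between calls to the robot, and variables do not carry over. Pictures are saved under pics/ and viewed, at most 12 in all, crops included, and the job is handed in when it is done.

Besides the shell and the picture viewer there is one more tool, called after "Emit:" as name([rows], argument=value, ...), one row to a line, values as JSON. apply_moves: Moves the arm, as the interface text tells. Its arguments: {"type":"object","properties":{"commands":{"type":"array"},"fingers":{"type":"number"}},"required":["commands"]}

```bash
mkdir -p pics; ls; python3 - <<'E'
from cell import bot
import cv2,numpy as np
for n in ("scene","top"):
    im=bot.snapshot(n); cv2.imwrite(f"pics/{n}0.png",im[:,:,::-1])
    m=bot.camera_model(n); print(n,{k:np.round(v,3).tolist() if not isinstance(v,str) else v for k,v in m.items()})
print({k:np.round(v,3).tolist() if not isinstance(v,str) else v for k,v in bot.camera_model("wrist").items()})
print({k:np.round(v,3).tolist() for k,v in bot.state().items()})
E
```

```text
pics
scene {'mtx': [[472.187, 0.0, 253.095], [0.0, 472.187, 188.948], [0.0, 0.0, 1.0]], 'extrinsics': [[0.24, -0.851, 0.466, 1.221], [0.971, 0.208, -0.119, -0.245], [0.004, 0.481, 0.877, 1.278], [0.0, 0.0, 0.0, 1.0]]}
top {'mtx': [[382.714, 0.0, 260.664], [0.0, 382.714, 186.566], [0.0, 0.0, 1.0]], 'extrinsics': [[0.004, 0.983, -0.185, 0.4], [-1.0, 0.005, 0.004, -0.097], [0.005, 0.185, 0.983, 0.906], [0.0, 0.0, 0.0, 1.0]]}
{'mtx': [[297.319, 0.0, 256.583], [0.0, 297.319, 197.076], [0.0, 0.0, 1.0]], 'hand_eye': [[0.0, 0.963, 0.271, 0.077], [1.0, -0.0, -0.0, 0.001], [-0.0, 0.271, -0.963, -0.202], [0.0, 0.0, 0.0, 1.0]]}
{'time': 0.1, 'q': [1.066, 0.491, 1.559, -0.0, 1.092, -0.106], 'dq': [0.0, -0.004, -0.001, -0.002, -0.0, 0.0], 'joint_efforts': [0.002, -61.362, -25.861, 0.069, 0.047, -0.0], 'ee_pos': [0.243, 0.576, 0.182], 'tool_rot': [-0.0, 0.198, 0.98, -0.0], 'ft_force': [0.526, -0.172, 0.161], 'wrist_torque': [-0.036, -0.017, -0.02], 'grasp_force': 0.0, 'opening': 0.095}
```

View pics/scene0.png

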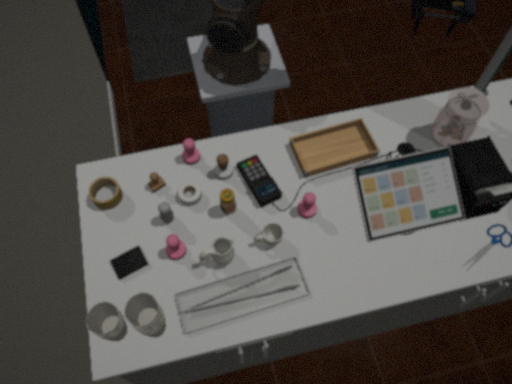

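View pics/top0.png

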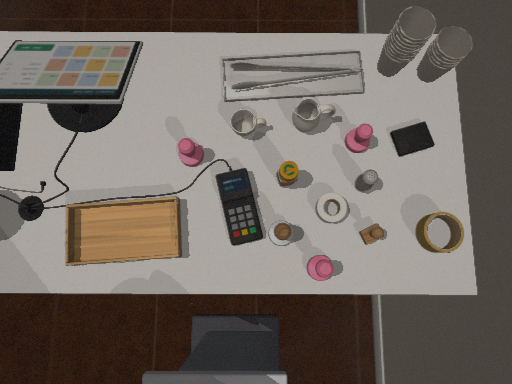

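The top view shows the caddy at (124,231), shaker (367,181), jar (288,172) and label roll (332,208).
- **Tamper candidates:** (282,232) has a dark wood grip on a round pale foot. (372,233) has wood on a rectangular block, so it is the stamp. The ones at (190,150), (320,267) and (358,137) are pink look-alikes. (282,232) fits the tamper, and I'll confirm it in a crop.

```bash
cat > h.py <<'E'
import numpy as np,cv2
from cell import bot
from scipy.spatial.transform import Rotation as R
def ray(n,u,v,st=None):
    m=bot.camera_model(n);K=np.array(m["mtx"])
    if n=="wrist":
        x=(u-K[0,2])/K[0,0];y=(v-K[1,2])/K[1,1];t=np.hypot(x,y)
        s=np.sin(t)/max(t,1e-9);d=np.array([x*s,-y*s,-np.cos(t)])
        q=st["tool_rot"];T=np.eye(4);T[:3,:3]=R.from_quat([q[1],q[2],q[3],q[0]]).as_matrix();T[:3,3]=st["ee_pos"]
        E=T@np.array(m["hand_eye"])
    else:
        d=np.array([(u-K[0,2])/K[0,0],-(v-K[1,2])/K[1,1],-1]);E=np.array(m["extrinsics"])
    return E[:3,3],E[:3,:3]@d
def onz(n,u,v,z,st=None):
    o,d=ray(n,u,v,st);return o+d*(z-o[2])/d[2]
def tri(a,b):
    (o,d),(p,e)=a,b;d=d/np.linalg.norm(d);e=e/np.linalg.norm(e)
    s=np.linalg.lstsq(np.c_[d,-e],p-o,rcond=None)[0]
    A,B=o+s[0]*d,p+s[1]*e;return (A+B)/2,np.linalg.norm(A-B)
E
python3 - <<'E'
from h import *
im=cv2.imread("pics/top0.png");sc=cv2.imread("pics/scene0.png")
a=cv2.resize(im[140:285,225:405],None,fx=3,fy=3,interpolation=cv2.INTER_CUBIC)
b=cv2.resize(sc[135:260,135:325],None,fx=3,fy=3,interpolation=cv2.INTER_CUBIC)
w=max(a.shape[1],b.shape[1]);pad=lambda x:cv2.copyMakeBorder(x,0,0,0,w-x.shape[1],0)
o=np.vstack([pad(a),pad(b)]);o=cv2.resize(o,None,fx=.74,fy=.74);cv2.imwrite("pics/crop0.png",o)
hsv=cv2.cvtColor(im,cv2.COLOR_BGR2HSV)
def blobs(h,lo,hi,amin=25):
    m=cv2.inRange(h,np.array(lo),np.array(hi));n,_,s,c=cv2.connectedComponentsWithStats(m)
    return [(s[i].tolist(),c[i].round(1).tolist()) for i in range(1,n) if s[i,4]>amin]
for nm,I in(("top",im),("scene",sc)):
    print(nm,blobs(cv2.cvtColor(I,cv2.COLOR_BGR2HSV),(5,90,50),(30,255,255)))
m=cv2.inRange(hsv,np.array((8,60,60)),np.array((30,255,255)));m[:,200:]=0
c=max(cv2.findContours(m,0,2)[0],key=cv2.contourArea);r=cv2.minAreaRect(c);bx=cv2.boxPoints(r);print(bx)
P=[onz("top",u,v,.038)[:2] for u,v in bx];print(np.round(P,3).tolist(),np.round(np.mean(P,0),3))
for i in range(4): d=P[(i+1)%4]-P[i];print(np.linalg.norm(d).round(3),np.degrees(np.arctan2(d[1],d[0])).round(1))
for nm,u,v,z in(("shaker",369.5,175,.088),("jar",289,167,.096),("tamper",282.5,231,.075),("stamp",377,231,.06),("tampfoot",281,233,.026),("roll",332,207,.03)): print(nm,onz("top",u,v,z).round(3))
E
```

```text
top [([166, 0, 30, 32, 126], [175.1, 15.8]), ([244, 0, 25, 33, 181], [254.8, 14.3]), ([302, 0, 15, 12, 48], [309.6, 3.3]), ([323, 1, 14, 10, 42], [330.6, 4.5]), ([325, 0, 33, 33, 386], [342.1, 20.2]), ([269, 4, 11, 7, 34], [273.8, 6.6]), ([72, 8, 14, 13, 47], [80.7, 17.0]), ([270, 12, 57, 15, 165], [300.1, 19.4]), ([0, 14, 32, 17, 198], [13.1, 21.9]), ([101, 16, 17, 5, 34], [109.0, 18.3]), ([204, 17, 18, 4, 29], [212.4, 19.2]), ([52, 25, 11, 6, 30], [57.4, 27.3]), ([73, 46, 20, 11, 173], [82.3, 51.0]), ([85, 59, 21, 12, 202], [95.1, 64.5]), ([98, 73, 22, 13, 228], [108.8, 79.1]), ([279, 161, 20, 25, 324], [287.9, 172.9]), ([66, 197, 116, 68, 6849], [122.5, 230.6]), ([416, 212, 48, 41, 885], [440.1, 232.3]), ([275, 223, 16, 17, 213], [282.4, 231.0]), ([360, 224, 24, 20, 292], [371.8, 233.4]), ([241, 228, 8, 8, 44], [244.4, 231.6]), ([53, 294, 11, 29, 88], [56.2, 308.5]), ([64, 294, 15, 9, 40], [70.6, 296.8]), ([117, 294, 29, 17, 138], [134.2, 300.5]), ([145, 295, 22, 72, 332], [155.8, 323.6]), ([241, 295, 17, 19, 95], [250.7, 304.3]), ([340, 295, 33, 60, 617], [359.3, 324.5]), ([226, 
[... 650 characters left out ...]
, 159.7]), ([246, 160, 8, 6, 32], [249.6, 162.2]), ([150, 174, 14, 17, 149], [155.8, 181.9]), ([90, 178, 31, 31, 369], [105.4, 194.0]), ([363, 178, 13, 15, 144], [369.3, 185.2]), ([221, 189, 13, 24, 238], [227.3, 199.8]), ([382, 193, 12, 15, 143], [387.3, 200.0]), ([400, 208, 12, 15, 138], [405.3, 214.9])]
[[ 60.45882 204.96469]
 [178.91177 195.8529 ]
 [183.55884 256.26468]
 [ 65.10588 265.37646]]
[[0.518, 0.357], [0.54, 0.088], [0.404, 0.071], [0.383, 0.333]] [0.461 0.212]
0.27 -85.2
0.137 -173.2
0.262 94.6
0.137 10.0
shaker [ 0.58  -0.338  0.088]
jar [ 0.595 -0.161  0.096]
tamper [ 0.458 -0.147  0.075]
stamp [ 0.46  -0.357  0.06 ]
tampfoot [ 0.457 -0.147  0.026]
roll [ 0.517 -0.265  0.03 ]
```

View pics/crop0.png

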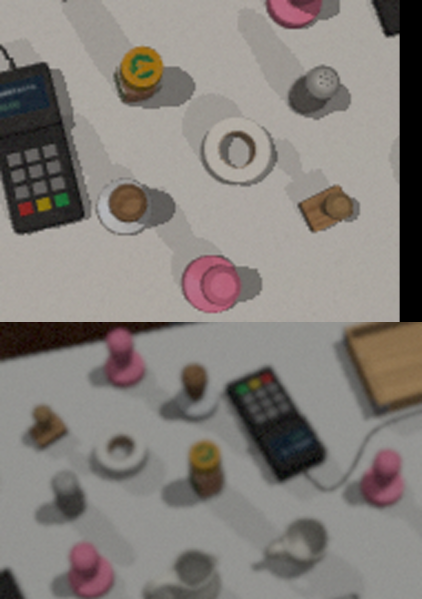

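The crop confirms it: dark wood grip on a pale round foot at top-view (282,231) is the tamper, and the stamp sits on a square block at (372,233). I'll swing over the caddy with the closing line along its x.

Emit:
apply_moves([
  [-33,-28,-8,0,0,1],
  [-36,-24,-8,0,0,1],
  [-38,-20,-8,0,0,1],
  [-40,-16,-8,0,0,1],
  [-42,-12,-8,0,0,1],
], fingers=-1)

```text
time: 0.72
ee_pos: [0.3421, 0.3824, 0.2222]
tool_rot: [-0.0, 0.446, 0.895, -0.0]
ft_force: [0.8, -0.3, 0.0]
opening: 0.0951
grasp_force: 0.0
```

Emit:
apply_moves([
  [-43,-8,0,0,0,1],
  [-43,-3,0,0,0,1],
  [-43,2,0,0,0,1],
  [-43,6,0,0,0,1],
  [0,0,0,0,0,0],
])

```text
time: 1.35
ee_pos: [0.4217, 0.2276, 0.222]
tool_rot: [-0.0, 0.623, 0.782, -0.0]
ft_force: [0.2, 0.5, 0.3]
opening: 0.095
grasp_force: 0.0
```

```bash
cat >> h.py <<'E'
def psi(st):
    q=st["tool_rot"];M=R.from_quat([q[1],q[2],q[3],q[0]]).as_matrix()
    return np.degrees(np.arctan2(M[1,1],M[0,1])),M
def goto(st,p):
    a,M=psi(st);return (M.T@(np.array(p)-st["ee_pos"])*1000).round(0)
def wpx(p,st):
    "world point -> wrist pixel"
    o,_=ray("wrist",256,197,st);m=bot.camera_model("wrist");K=np.array(m["mtx"])
    a,M=psi(st);E=M@np.array(m["hand_eye"])[:3,:3];c=E.T@(np.array(p)-o);c=np.array([c[0],-c[1],-c[2]])
    t=np.arctan2(np.hypot(c[0],c[1]),c[2]);f=np.arctan2(c[1],c[0]);return K[0,2]+K[0,0]*t*np.cos(f),K[1,2]+K[1,1]*t*np.sin(f)
E
python3 - <<'E'
from h import *
st=bot.state();im=bot.snapshot("wrist")[:,:,::-1];cv2.imwrite("pics/w1.png",im)
print(st["time"],st["ee_pos"],psi(st)[0],np.round(st["q"],2),st["tool_rot"])
print(goto(st,[.58,-.338,.18]))
for x,y in((.518,.357),(.54,.088),(.404,.071),(.383,.333)):print(np.round(wpx([x,y,.038],st)))
E
```

```text
1.35 [0.42168062 0.22764955 0.22198934] 12.906953483352973 [ 0.36  0.24  1.85 -0.    1.05  0.13] [-1.68280040e-05  6.23149883e-01  7.82102425e-01 -1.40704896e-04]
[-587.   28.   42.]
[350.  98.]
[312. 280.]
[222. 273.]
[245.  89.]
```

View pics/w1.png

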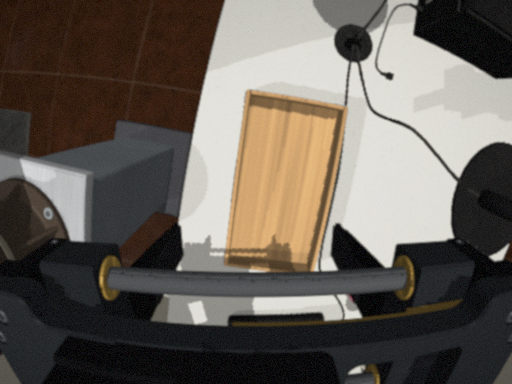

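The wrist view shows the caddy rim corners at about (248,91), (347,107), (311,271) and (226,264). I'll cast those onto z=0.038.

```bash
python3 - <<'E'
from h import *
st=bot.state()
im=cv2.imread("pics/w1.png");h=cv2.cvtColor(im,cv2.COLOR_BGR2HSV);m=cv2.inRange(h,np.array((8,80,90)),np.array((30,255,255)));m[:80]=0;m[275:]=0;m[:,:215]=0;m[:,360:]=0
c=max(cv2.findContours(m,0,2)[0],key=cv2.contourArea);hl=cv2.convexHull(c);ap=cv2.approxPolyDP(hl,8,True)[:,0];print(ap.tolist())
for px in (ap.tolist(),[(248,91),(347,107),(311,271),(226,264)]):
    P=np.array([onz("wrist",u,v,.038,st)[:2] for u,v in px]);print(P.round(3).tolist(),P.mean(0).round(3))
    for i in range(len(P)): d=P[(i+1)%len(P)]-P[i];print(np.linalg.norm(d).round(3),np.degrees(np.arctan2(d[1],d[0])).round(1))
# top view rim edges
for uv in ((66,203),(179.5,197),(181,256),(67,264.5)): print(onz("top",*uv,.038).round(3))
E
```

```text
[[248, 90], [346, 107], [313, 271], [224, 263]]
[[0.386, 0.334], [0.515, 0.345], [0.537, 0.105], [0.404, 0.09]] [0.46  0.218]
0.13 4.8
0.241 -84.8
0.133 -173.3
0.245 94.4
[[0.386, 0.333], [0.516, 0.345], [0.534, 0.105], [0.408, 0.089]] [0.461 0.218]
0.131 5.5
0.241 -85.9
0.127 -172.8
0.245 95.1
[0.522 0.345 0.038]
[0.537 0.086 0.038]
[0.404 0.077 0.038]
[0.385 0.329 0.038]
```

Emit:
apply_moves([
  [-60,3,0,0,0,0.5],
  [-60,3,0,0,0,0],
  [-60,3,0,0,0,0],
  [-60,3,0,0,0,0],
  [-60,3,0,0,0,0],
])

```text
time: 2.02
ee_pos: [0.4918, -0.063, 0.2222]
tool_rot: [-0.0, 0.641, 0.768, 0.0]
ft_force: [1.3, 0.4, 0.8]
opening: 0.0952
grasp_force: 0.0
```

Emit:
apply_moves([
  [-55,0,0,0,0,0],
  [-55,0,0,0,0,0],
  [-40,0,0,0,0,0],
  [0,0,0,0,0,0],
])

```text
time: 2.52
ee_pos: [0.5184, -0.211, 0.2214]
tool_rot: [-0.0, 0.642, 0.767, -0.0]
ft_force: [-0.3, 0.2, 0.3]
opening: 0.0951
grasp_force: 0.0
```

```bash
python3 - <<'E'
from h import *
st=bot.state();im=bot.snapshot("wrist")[:,:,::-1];cv2.imwrite("pics/w2.png",im)
print(st["time"],st["ee_pos"],psi(st)[0],np.round(st["q"],2))
print(goto(st,[.58,-.338,.18]))
for n,p in dict(shaker=(.58,-.338,.09),jar=(.595,-.161,.096),tamper=(.458,-.147,.087),stamp=(.46,-.357,.067)).items():print(n,np.round(wpx(p,st)))
E
```

```text
2.525 [ 0.51839058 -0.21096152  0.22143219] 10.111189207051456 [-0.5   0.36  1.67  0.    1.11 -0.68]
[-136.   38.   41.]
shaker [286. 285.]
jar [331. 154.]
tamper [214. 119.]
stamp [197. 274.]
```

View pics/w2.png

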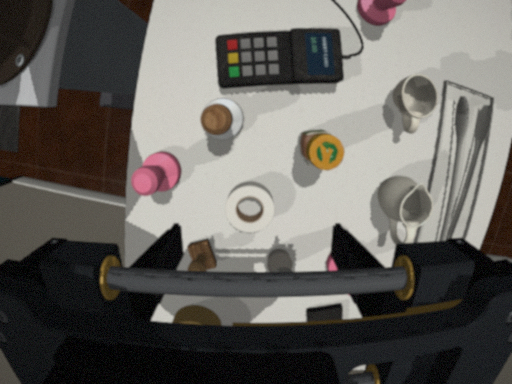

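The jar cap is at (326,152) and the tamper grip at (216,120), both within a few pixels of the predictions. The shaker at (279,258) is partly hidden by the gripper bar, so I'll triangulate it from scene and top.

```bash
python3 - <<'E'
from h import *
st=bot.state()
print("jar",onz("wrist",326,152,.096,st),tri(ray("wrist",326,152,st),ray("top",289,167)))
print("tamper",onz("wrist",216,120,.087,st),tri(ray("wrist",216,120,st),ray("top",282.5,231)))
print("shaker",tri(ray("scene",164.3,207),ray("top",369.7,175)), onz("scene",164.3,207,.088))
print("base vis",onz("wrist",279,255,.066,st))
E
```

```text
jar [ 0.58824223 -0.15829726  0.096     ] (array([ 0.69345406, -0.19136247, -0.31311844]), np.float64(0.004930218814633086))
tamper [ 0.46029513 -0.14578087  0.087     ] (array([ 0.45839909, -0.14687168,  0.07325809]), np.float64(0.0012039569834707672))
shaker (array([ 0.58159706, -0.34041784,  0.08198233]), np.float64(0.00041063401143358243)) [ 0.58473559 -0.34013377  0.088     ]
base vis [ 0.56596916 -0.30620558  0.066     ]
```

Emit:
apply_moves([
  [-50,10,0,0,0,0.4],
  [-50,10,0,0,0,0.4],
  [-50,10,0,0,0,0],
  [-40,0,0,0,0,0],
  [0,0,0,0,0,0],
])

```text
time: 3.2
ee_pos: [0.572, -0.3943, 0.2212]
tool_rot: [-0.001, 0.673, 0.739, 0.0]
ft_force: [0.2, 0.8, -0.2]
opening: 0.0949
grasp_force: 0.0
```

```bash
python3 - <<'E'
from h import *
st=bot.state();im=bot.snapshot("wrist")[:,:,::-1];cv2.imwrite("pics/w3.png",im)
print(st["time"],st["ee_pos"],psi(st)[0],goto(st,[.58,-.338,.18]),np.round(wpx((.58,-.338,.09),st)))
E
```

```text
3.2 [ 0.57201727 -0.39431122  0.22116365] 5.353670315145482 [55. 13. 41.] [268. 135.]
```

View pics/w3.png

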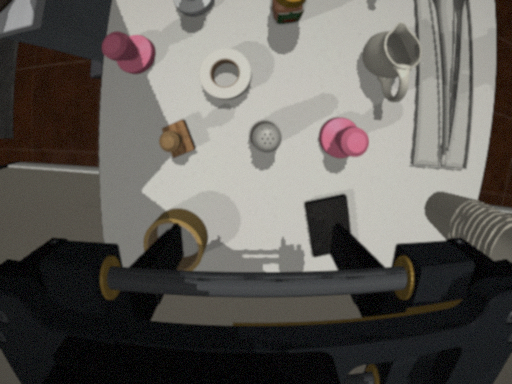

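The shaker's dome is at (265,137), which puts it at (0.578,-0.340), and the pink look-alike beside it is clear of the fingers. Descending on the shaker.

Emit:
apply_moves([
  [27,6,20,0,0,0],
  [27,5,20,0,0,0],
  [0,0,50,0,0,0],
  [0,0,50,0,0,0],
  [0,0,25,0,0,0],
])

```text
time: 3.88
ee_pos: [0.5771, -0.3361, 0.0551]
tool_rot: [-0.002, 0.672, 0.74, -0.0]
ft_force: [0.9, -0.1, 0.0]
opening: 0.0949
grasp_force: 0.0
```

Emit:
apply_moves([
  [0,0,20,0,0,0],
  [0,0,0,0,0,0],
  [0,0,0,0,0,0],
])

```text
time: 4.25
ee_pos: [0.5782, -0.3393, 0.0384]
tool_rot: [0.001, 0.673, 0.74, 0.0]
ft_force: [0.1, 0.5, 1.0]
opening: 0.0951
grasp_force: 0.0
```

Emit:
apply_moves([
  [0,0,0,0,0,0],
  [0,0,0,0,0,0],
  [0,0,0,0,0,0],
  [0,0,0,0,0,0],
  [0,0,0,0,0,0],
], fingers=1)

```text
time: 4.88
ee_pos: [0.5775, -0.3395, 0.0371]
tool_rot: [-0.0, 0.673, 0.739, 0.0]
ft_force: [-0.5, -0.1, 0.4]
opening: 0.0507
grasp_force: 0.0
```

Emit:
apply_moves([
  [0,0,0,0,0,0],
  [0,0,0,0,0,0],
  [0,0,0,0,0,0],
  [0,0,0,0,0,0],
])

```text
time: 5.38
ee_pos: [0.5775, -0.3395, 0.0371]
tool_rot: [-0.0, 0.673, 0.739, 0.0]
ft_force: [0.7, -0.4, -0.4]
opening: 0.032
grasp_force: 30.0
```

Emit:
apply_moves([
  [0,0,-15,0,0,0],
  [0,0,-30,0,0,0],
  [0,0,-40,0,0,0],
  [0,0,-40,0,0,0],
  [0,0,-30,0,0,0],
])

```text
time: 6.0
ee_pos: [0.5776, -0.3396, 0.1951]
tool_rot: [0.001, 0.673, 0.739, 0.0]
ft_force: [0.0, -1.0, -1.3]
opening: 0.0318
grasp_force: 30.0
```

```bash
python3 - <<'E'
from h import *
st=bot.state();a=np.radians(5);c=np.array([.461,.214]);yv=np.array([-np.sin(a),np.cos(a)])
print(st["ee_pos"],psi(st)[0],st["opening"],st["grasp_force"],st["ft_force"])
for k in(.078,0,-.078): p=c+k*yv;print(p.round(3),goto(st,[*p,st["ee_pos"][2]]))
E
```

```text
[ 0.57763942 -0.33958312  0.19514068] 5.351051348669628 0.031771084626472865 29.990949936036486 [ 0.03520733 -1.04492917 -1.33103669]
[0.454 0.292] [640. -64.  -1.]
[0.461 0.214] [562. -65.  -1.]
[0.468 0.136] [484. -65.  -1.]
```

The opening reads 32 mm, not the 44 mm body width, so I'll check the grasp in the scene view.

```bash
python3 - <<'E'
from h import *
a=bot.snapshot("scene")[:,:,::-1];b=bot.snapshot("wrist")[:,:,::-1]; t=bot.snapshot("top")[:,:,::-1]
f=lambda x,k:cv2.resize(x,None,fx=k,fy=k,interpolation=cv2.INTER_CUBIC)
A=f(a[110:260,60:260],2);C=f(t[80:230,300:500],2)
cv2.imwrite("pics/g1.png",np.vstack([np.hstack([A,C]),f(b[180:280,156:356],4)[:280]]))
E
```

```text
(no output)
```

View pics/g1.png

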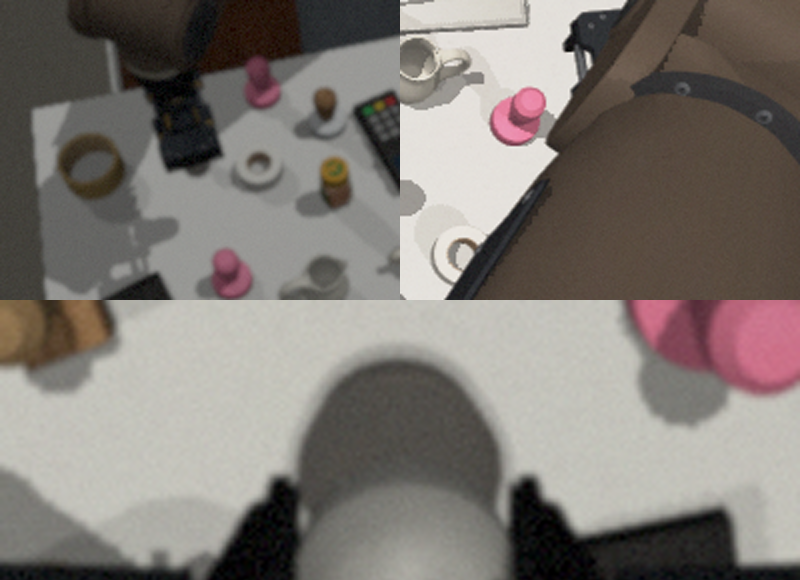

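The shaker hangs upright and centred between the pads, which hold it at its narrower shoulder. I'll carry it to the far slot at (0.454,0.292).

Emit:
apply_moves([
  [25,-3,0,0,0,0],
  [45,-5,0,0,0,0],
  [55,-5,0,0,0,0],
  [55,-5,0,0,0,0],
  [55,-5,0,0,0,0],
])

```text
time: 6.78
ee_pos: [0.5315, -0.1059, 0.191]
tool_rot: [-0.001, 0.673, 0.739, -0.0]
ft_force: [1.2, 0.2, -1.3]
opening: 0.0321
grasp_force: 30.0
```

Emit:
apply_moves([
  [55,-5,0,0,0,0],
  [55,-6,0,0,0,0],
  [55,-6,0,0,0,0],
  [55,-6,0,0,0,0],
  [55,-6,0,0,0,0],
])

```text
time: 7.4
ee_pos: [0.477, 0.165, 0.1912]
tool_rot: [-0.0, 0.673, 0.739, -0.001]
ft_force: [1.1, 0.0, -1.5]
opening: 0.0317
grasp_force: 30.0
```

Emit:
apply_moves([
  [50,-6,0,0,0,0],
  [45,-6,0,0,0,0],
  [30,0,0,0,0,0],
  [0,0,0,0,0,0],
  [0,0,0,0,0,0],
])

```text
time: 8.02
ee_pos: [0.4542, 0.2861, 0.1914]
tool_rot: [-0.0, 0.673, 0.739, -0.001]
ft_force: [0.1, -0.7, -1.9]
opening: 0.0322
grasp_force: 30.0
```

```bash
python3 - <<'E'
from h import *
st=bot.state();im=bot.snapshot("wrist")[:,:,::-1];cv2.imwrite("pics/c1.png",im)
print(st["time"],psi(st)[0],st["ee_pos"],st["opening"],st["ft_force"],goto(st,[.454,.292,.043]))
h=cv2.cvtColor(im,cv2.COLOR_BGR2HSV);m=cv2.inRange(h,np.array((8,80,90)),np.array((30,255,255)));m[275:]=0;m[:,:130]=0;m[:,380:]=0
c=max(cv2.findContours(m,0,2)[0],key=cv2.contourArea);print(cv2.boundingRect(c))
for v in(200,215,230):
  r=np.where(m[v])[0];print(v,r.min(),r.max(),[onz("wrist",u,v,.038,st)[:2].round(3) for u in(r.min(),r.max())])
for x,y in((.388,.333),(.514,.345)):print(np.round(wpx([x,y,.038],st)))
E
```

```text
8.025 5.359017880500917 [0.45419676 0.28609656 0.19141728] 0.032208512387629076 [ 0.05571923 -0.7118591  -1.87459851] [  6.   1. 148.]
(204, 135, 111, 114)
200 205 310 [array([0.392, 0.254]), array([0.523, 0.266])]
215 206 309 [array([0.394, 0.234]), array([0.525, 0.246])]
230 206 308 [array([0.395, 0.213]), array([0.527, 0.226])]
[205. 136.]
[311. 136.]
```

View pics/c1.png

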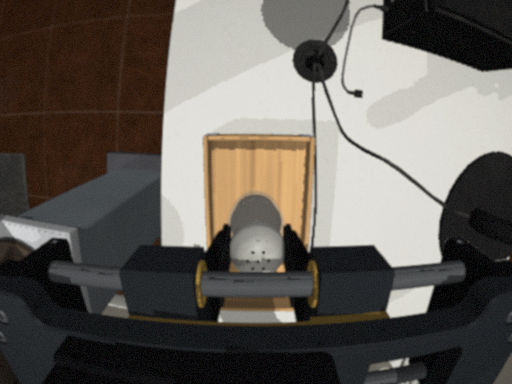

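The caddy's far rim is at row 136 and its sides at columns 205 and 310, as predicted, and the shaker is centred over the slot. Lowering it.

Emit:
apply_moves([
  [4,0,45,0,0,0],
  [0,0,45,0,0,0],
  [0,0,30,0,0,0],
  [0,0,15,0,0,0],
  [0,0,7,0,0,0],
])

```text
time: 8.7
ee_pos: [0.4545, 0.2902, 0.0499]
tool_rot: [-0.0, 0.674, 0.739, -0.0]
ft_force: [-0.2, -0.9, -0.7]
opening: 0.0317
grasp_force: 30.0
```

Emit:
apply_moves([
  [0,0,2,0,0,0],
  [0,0,2,0,0,0],
  [0,0,0,0,0,0],
  [0,0,0,0,0,0],
])

```text
time: 9.2
ee_pos: [0.4544, 0.2909, 0.0465]
tool_rot: [0.0, 0.673, 0.739, 0.0]
ft_force: [-0.2, 0.4, -1.8]
opening: 0.0321
grasp_force: 30.0
```

Emit:
apply_moves([
  [0,0,1.5,0,0,0],
  [0,0,1.5,0,0,0],
  [0,0,0,0,0,0],
])

```text
time: 9.57
ee_pos: [0.4542, 0.2907, 0.0431]
tool_rot: [-0.0, 0.673, 0.739, 0.0]
ft_force: [-0.3, 1.0, -1.4]
opening: 0.0319
grasp_force: 30.0
```

Emit:
apply_moves([
  [0,0,1.5,0,0,0],
  [0,0,0,0,0,0],
])

```text
time: 9.82
ee_pos: [0.4547, 0.2911, 0.0428]
tool_rot: [0.0, 0.673, 0.739, 0.001]
ft_force: [-2.4, -0.2, 14.1]
opening: 0.0317
grasp_force: 30.0
```

Contact with the floor at 14 N, where expected. Opening and lifting.

Emit:
apply_moves([
  [0,0,0,0,0,0],
  [0,0,0,0,0,0],
  [0,0,0,0,0,0],
  [0,0,0,0,0,0],
  [0,0,0,0,0,0],
], fingers=-0.5)

```text
time: 10.45
ee_pos: [0.4542, 0.2907, 0.0416]
tool_rot: [-0.0, 0.673, 0.739, -0.0]
ft_force: [0.8, -0.4, 1.2]
opening: 0.0704
grasp_force: 0.0
```

Emit:
apply_moves([
  [0,0,-20,0,0,0],
  [0,0,-45,0,0,0],
  [0,0,-45,0,0,0],
  [0,0,-45,0,0,0],
  [-40,0,0,0,0,0],
], fingers=-1)

```text
time: 11.08
ee_pos: [0.4591, 0.2523, 0.1997]
tool_rot: [0.001, 0.672, 0.74, 0.003]
ft_force: [0.8, -0.3, -0.7]
opening: 0.0951
grasp_force: 0.0
```

```bash
python3 - <<'E'
from h import *
st=bot.state();print(st["ee_pos"],st["opening"],goto(st,[.59,-.220,.195]),goto(st,[.590,-.160,.041]))
E
```

```text
[0.45908391 0.25226445 0.1997255 ] 0.09508712651410842 [-483.   85.    4.] [-423.   90.  158.]
```

Emit:
apply_moves([
  [-50,5,0,0,0,0],
  [-55,10,0,0,0,0],
  [-55,10,0,0,0,0],
  [-55,10,0,0,0,0],
  [-55,10,0,0,0,0],
])

```text
time: 11.7
ee_pos: [0.5281, -0.0156, 0.1967]
tool_rot: [0.0, 0.673, 0.739, 0.0]
ft_force: [-0.2, 1.0, 0.6]
opening: 0.0953
grasp_force: 0.0
```

Emit:
apply_moves([
  [-55,10,0,0,0,0],
  [-55,10,0,0,0,0],
  [-55,10,0,0,0,0],
  [-45,10,0,0,0,0],
  [0,0,0,0,0,0],
])

```text
time: 12.32
ee_pos: [0.5875, -0.2219, 0.1958]
tool_rot: [-0.0, 0.674, 0.738, -0.0]
ft_force: [-0.1, -0.1, 0.0]
opening: 0.0952
grasp_force: 0.0
```

```bash
cat > jar.py <<'E'
from h import *
import sys
st=bot.state();im=bot.snapshot("wrist")[:,:,::-1];cv2.imwrite("pics/"+sys.argv[1],im)
t=np.array([float(x) for x in sys.argv[2:5]]);u,v=wpx(t,st);print(st["time"],st["ee_pos"],"pred",round(u),round(v))
h=cv2.cvtColor(im,cv2.COLOR_BGR2HSV);S=int(sys.argv[5]);V=int(sys.argv[6])
m=cv2.inRange(h,np.array((5,S,V)),np.array((32,255,255)))
n,_,s,c=cv2.connectedComponentsWithStats(cv2.morphologyEx(m,3,np.ones((9,9))))
for i in range(1,n):
    if s[i,4]>100 and np.hypot(*(c[i]-(u,v)))<60:
        b=(s[i,0]+s[i,2]/2,s[i,1]+s[i,3]/2);p=onz("wrist",*b,t[2],st);print(s[i],c[i].round(1),b,p.round(4),"move",goto(st,[p[0],p[1],.041]))
E
python3 jar.py j1.png .59 -.160 .096 120 110
```

```text
12.325 [ 0.58745891 -0.22186862  0.1957734 ] pred 265 131
[ 245  112   39   39 1212] [264. 131.] (np.float64(264.5), np.float64(131.5)) [ 0.5899 -0.1603  0.096 ] move [ 61.   8. 155.]
```

Emit:
apply_moves([
  [31,4,0,0,0,0],
  [30,4,20,0,0,0],
  [0,0,50,0,0,0],
  [0,0,50,0,0,0],
  [0,0,25,0,0,0],
])

```text
time: 13.0
ee_pos: [0.5883, -0.1556, 0.0495]
tool_rot: [-0.001, 0.673, 0.74, -0.0]
ft_force: [0.8, 0.9, 0.7]
opening: 0.095
grasp_force: 0.0
```

Emit:
apply_moves([
  [0,0,10,0,0,0],
  [0,0,0,0,0,0],
  [0,0,0,0,0,0],
])

```text
time: 13.38
ee_pos: [0.5902, -0.1576, 0.0429]
tool_rot: [0.001, 0.673, 0.739, 0.0]
ft_force: [-0.2, 0.1, 0.8]
opening: 0.095
grasp_force: 0.0
```

Emit:
apply_moves([
  [0,0,0,0,0,0],
  [0,0,0,0,0,0],
  [0,0,0,0,0,0],
  [0,0,0,0,0,0],
  [0,0,0,0,0,0],
], fingers=1)

```text
time: 14.0
ee_pos: [0.5896, -0.1576, 0.0416]
tool_rot: [0.0, 0.673, 0.739, 0.0]
ft_force: [0.5, 0.0, -0.3]
opening: 0.0506
grasp_force: 0.0
```

Emit:
apply_moves([
  [0,0,0,0,0,0],
  [0,0,0,0,0,0],
  [0,0,0,0,0,0],
])

```text
time: 14.38
ee_pos: [0.5896, -0.1576, 0.0416]
tool_rot: [-0.0, 0.673, 0.739, 0.0]
ft_force: [-0.0, -0.2, -0.6]
opening: 0.0409
grasp_force: 30.0
```

Emit:
apply_moves([
  [0,0,-15,0,0,0],
  [0,0,-40,0,0,0],
  [0,0,-50,0,0,0],
  [20,-5,-40,0,0,0],
  [45,-11,0,0,0,0],
])

```text
time: 15.0
ee_pos: [0.5689, -0.095, 0.1906]
tool_rot: [0.003, 0.674, 0.739, 0.001]
ft_force: [0.6, 0.0, -2.2]
opening: 0.0407
grasp_force: 30.0
```

Emit:
apply_moves([
  [55,-13,0,0,0,0],
  [55,-13,0,0,0,0],
  [55,-13,0,0,0,0],
  [55,-13,0,0,0,0],
  [50,-13,0,0,0,0],
])

```text
time: 15.62
ee_pos: [0.4769, 0.1701, 0.1877]
tool_rot: [0.0, 0.673, 0.739, 0.001]
ft_force: [1.6, 0.5, -1.6]
opening: 0.0408
grasp_force: 30.0
```

Emit:
apply_moves([
  [32,-9,0,0,0,0],
  [12,-3,0,0,0,0],
  [0,0,0,0,0,0],
  [0,0,0,0,0,0],
])

```text
time: 16.12
ee_pos: [0.4621, 0.2102, 0.1868]
tool_rot: [0.0, 0.674, 0.739, 0.0]
ft_force: [-0.0, -0.5, -0.8]
opening: 0.0408
grasp_force: 30.0
```

```bash
python3 - <<'E'
from h import *
st=bot.state();im=bot.snapshot("wrist")[:,:,::-1];cv2.imwrite("pics/c2.png",im)
print(st["time"],st["ee_pos"],st["opening"],st["ft_force"],goto(st,[.461,.214,.0475]),wpx([.454,.291,.096],st))
E
```

```text
16.125 [0.46211773 0.21021113 0.18683048] 0.04076977342344374 [-0.00323654 -0.52950238 -0.833497  ] [  4.  -1. 139.] (np.float64(255.84902461134757), np.float64(111.58711956671827))
```

View pics/c2.png

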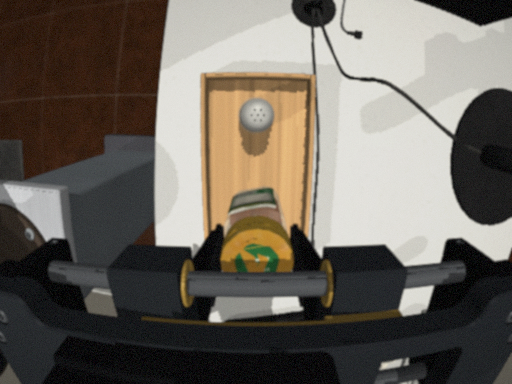

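The shaker stands upright in the caddy at (257,115), and the jar hangs centred over the middle slot. Lowering it.

Emit:
apply_moves([
  [0,0,45,0,0,0],
  [0,0,45,0,0,0],
  [0,0,30,0,0,0],
  [0,0,12,0,0,0],
  [0,0,3,0,0,0],
])

```text
time: 16.8
ee_pos: [0.462, 0.2107, 0.0516]
tool_rot: [-0.0, 0.674, 0.739, -0.0]
ft_force: [0.2, -0.2, -0.2]
opening: 0.0408
grasp_force: 30.0
```

Emit:
apply_moves([
  [0,0,1.5,0,0,0],
  [0,0,1.5,0,0,0],
  [0,0,0,0,0,0],
])

```text
time: 17.18
ee_pos: [0.4619, 0.2112, 0.0491]
tool_rot: [0.0, 0.673, 0.739, 0.0]
ft_force: [-1.2, 0.1, -2.3]
opening: 0.0408
grasp_force: 30.0
```

Emit:
apply_moves([
  [0,0,1,0,0,0],
  [0,0,0,0,0,0],
])

```text
time: 17.42
ee_pos: [0.4617, 0.2111, 0.0477]
tool_rot: [0.0, 0.673, 0.739, 0.0]
ft_force: [-0.4, -0.2, -1.3]
opening: 0.0406
grasp_force: 30.0
```

Emit:
apply_moves([
  [0,0,1,0,0,0],
  [0,0,0,0,0,0],
])

```text
time: 17.68
ee_pos: [0.4617, 0.2112, 0.0475]
tool_rot: [0.0, 0.673, 0.739, 0.0]
ft_force: [-3.3, 0.3, 11.4]
opening: 0.0409
grasp_force: 30.0
```

Emit:
apply_moves([
  [0,0,0,0,0,0],
  [0,0,0,0,0,0],
  [0,0,0,0,0,0],
  [0,0,0,0,0,0],
  [0,0,0,0,0,0],
], fingers=-0.6)

```text
time: 18.3
ee_pos: [0.4617, 0.2111, 0.0466]
tool_rot: [-0.0, 0.673, 0.739, -0.0]
ft_force: [-1.1, -0.8, 0.0]
opening: 0.0757
grasp_force: 0.0
```

Emit:
apply_moves([
  [0,0,-20,0,0,0],
  [0,0,-45,0,0,0],
  [0,0,-45,0,0,0],
  [0,0,-40,0,0,0],
  [-45,-5,0,0,0,0],
], fingers=-1)

```text
time: 18.92
ee_pos: [0.4621, 0.167, 0.1993]
tool_rot: [0.002, 0.672, 0.74, 0.002]
ft_force: [0.4, 0.3, -2.1]
opening: 0.0952
grasp_force: 0.0
```

Emit:
apply_moves([
  [-55,-5,0,0,0,0],
  [-55,-5,0,0,0,0],
  [-55,-5,0,0,0,0],
  [-55,-5,0,0,0,0],
  [-55,-5,0,0,0,0],
])

```text
time: 19.55
ee_pos: [0.4614, -0.1121, 0.1967]
tool_rot: [0.0, 0.673, 0.739, 0.0]
ft_force: [0.7, 0.2, 0.8]
opening: 0.0952
grasp_force: 0.0
```

Emit:
apply_moves([
  [-50,-6,0,0,0,0],
  [-45,-6,0,0,0,0],
  [0,0,0,0,0,0],
  [0,0,0,0,0,0],
])

```text
time: 20.05
ee_pos: [0.4583, -0.2056, 0.1964]
tool_rot: [-0.0, 0.673, 0.739, 0.0]
ft_force: [-0.2, 0.0, 0.5]
opening: 0.0951
grasp_force: 0.0
```

```bash
python3 jar.py t1.png .459 -.146 .087 80 50
```

```text
20.05 [ 0.45827205 -0.20564108  0.19643517] pred 263 133
[246 117  32  32 797] [261.9 132.7] (np.float64(262.0), np.float64(133.0)) [ 0.4584 -0.1463  0.087 ] move [ 59.   6. 155.]
```

View pics/t1.png

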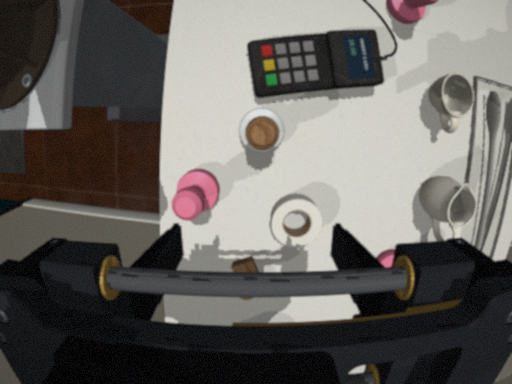

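The tamper (brown grip, pale foot) is at (262,133), i.e. (0.458,-0.147). Grasping it.

Emit:
apply_moves([
  [30,3,0,0,0,0],
  [28,3,20,0,0,0],
  [0,0,50,0,0,0],
  [0,0,50,0,0,0],
  [0,0,25,0,0,0],
])

```text
time: 20.72
ee_pos: [0.4584, -0.146, 0.0498]
tool_rot: [-0.001, 0.673, 0.74, -0.0]
ft_force: [1.1, -1.1, -0.6]
opening: 0.0951
grasp_force: 0.0
```

Emit:
apply_moves([
  [0,0,10,0,0,0],
  [0,0,0,0,0,0],
  [0,0,0,0,0,0],
])

```text
time: 21.1
ee_pos: [0.4597, -0.1477, 0.0427]
tool_rot: [0.001, 0.673, 0.739, 0.0]
ft_force: [0.4, 0.4, 0.5]
opening: 0.0952
grasp_force: 0.0
```

Emit:
apply_moves([
  [0,0,0,0,0,0],
  [0,0,0,0,0,0],
  [0,0,0,0,0,0],
  [0,0,0,0,0,0],
  [0,0,0,0,0,0],
], fingers=1)

```text
time: 21.72
ee_pos: [0.4591, -0.1477, 0.0416]
tool_rot: [-0.0, 0.673, 0.739, 0.0]
ft_force: [0.1, 1.0, 0.0]
opening: 0.0505
grasp_force: 0.0
```

Emit:
apply_moves([
  [0,0,0,0,0,0],
  [0,0,0,0,0,0],
  [0,0,0,0,0,0],
  [0,0,0,0,0,0],
])

```text
time: 22.22
ee_pos: [0.459, -0.1477, 0.0416]
tool_rot: [-0.0, 0.673, 0.739, 0.0]
ft_force: [-1.2, -0.1, -0.6]
opening: 0.0346
grasp_force: 29.9
```

Emit:
apply_moves([
  [0,0,-15,0,0,0],
  [0,0,-40,0,0,0],
  [0,0,-50,0,0,0],
  [20,3,-40,0,0,0],
  [45,5,0,0,0,0],
])

```text
time: 22.85
ee_pos: [0.4623, -0.0828, 0.189]
tool_rot: [0.002, 0.674, 0.739, 0.001]
ft_force: [0.8, 0.6, -4.9]
opening: 0.0346
grasp_force: 29.8
```

Emit:
apply_moves([
  [55,7,0,0,0,0],
  [55,7,0,0,0,0],
  [55,7,0,0,0,0],
  [35,4,0,0,0,0],
  [17,2,0,0,0,0],
])

```text
time: 23.48
ee_pos: [0.4672, 0.1379, 0.1863]
tool_rot: [-0.0, 0.673, 0.74, -0.0]
ft_force: [0.2, -0.8, -4.6]
opening: 0.0347
grasp_force: 29.8
```

Emit:
apply_moves([
  [0,0,0,0,0,0],
  [0,0,0,0,0,0],
])

```text
time: 23.72
ee_pos: [0.4676, 0.1353, 0.1865]
tool_rot: [-0.0, 0.674, 0.739, -0.0]
ft_force: [0.4, 0.0, -3.8]
opening: 0.0346
grasp_force: 29.8
```

```bash
python3 - <<'E'
from h import *
st=bot.state();im=bot.snapshot("wrist")[:,:,::-1];cv2.imwrite("pics/c3.png",im)
print(st["time"],st["ee_pos"],st["opening"],st["ft_force"],st["wrist_torque"],goto(st,[.468,.136,.0475]))
E
```

```text
23.725 [0.46764169 0.13534953 0.18647673] 0.03459785804270358 [ 0.3810683   0.03180945 -3.81469984] [-0.01242466  0.00637819  0.02013403] [  1.   0. 139.]
```

View pics/c3.png

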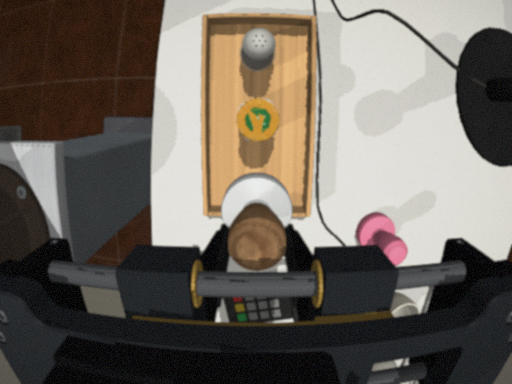

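The shaker at (258,47) and jar at (258,120) stand upright. The near rim is at about row 216, so I'll check the tamper foot's clearance.

```bash
python3 - <<'E'
from h import *
st=bot.state()
for u,v in((204,216),(313,217),(206,15),(316,15)):print(onz("wrist",u,v,.038,st).round(3))
p=onz("wrist",258,47,.09,st);print("shaker",p,"jar",onz("wrist",258,120,.096,st))
im=cv2.imread("pics/c3.png");h=cv2.cvtColor(im,cv2.COLOR_BGR2HSV)
for u in(210,300,306):print(u,[int(x) for x in h[205:225,u,1]])
E
```

```text
[0.406 0.083 0.038]
[0.543 0.095 0.038]
[0.389 0.332 0.038]
[0.519 0.344 0.038]
shaker [0.45555068 0.28205992 0.09      ] jar [0.46239141 0.20799205 0.096     ]
210 [116, 118, 126, 118, 117, 115, 119, 118, 120, 120, 99, 53, 20, 11, 12, 9, 8, 8, 9, 8]
300 [117, 122, 118, 119, 128, 119, 116, 119, 122, 118, 114, 98, 51, 21, 12, 13, 8, 8, 7, 6]
306 [122, 116, 119, 120, 127, 121, 118, 115, 120, 119, 105, 64, 24, 13, 6, 7, 7, 7, 8, 8]
```

Emit:
apply_moves([
  [4,0,45,0,0,0],
  [0,0,45,0,0,0],
  [0,0,30,0,0,0],
  [0,0,12,0,0,0],
  [0,0,3,0,0,0],
])

```text
time: 24.4
ee_pos: [0.4676, 0.1398, 0.0516]
tool_rot: [-0.0, 0.674, 0.739, -0.0]
ft_force: [0.3, 1.3, -3.6]
opening: 0.0347
grasp_force: 29.8
```

Emit:
apply_moves([
  [0,0,1.5,0,0,0],
  [0,0,1.5,0,0,0],
  [0,0,0,0,0,0],
])

```text
time: 24.78
ee_pos: [0.4675, 0.1404, 0.0491]
tool_rot: [0.0, 0.673, 0.739, 0.0]
ft_force: [0.5, 0.2, -4.9]
opening: 0.0347
grasp_force: 29.8
```

Emit:
apply_moves([
  [0,0,1,0,0,0],
  [0,0,0,0,0,0],
])

```text
time: 25.02
ee_pos: [0.4673, 0.1403, 0.0477]
tool_rot: [0.0, 0.673, 0.739, 0.0]
ft_force: [-0.2, -0.4, -3.5]
opening: 0.0345
grasp_force: 29.8
```

Emit:
apply_moves([
  [0,0,1,0,0,0],
  [0,0,0,0,0,0],
])

```text
time: 25.28
ee_pos: [0.4673, 0.1405, 0.0475]
tool_rot: [0.0, 0.673, 0.739, 0.0]
ft_force: [-3.0, 2.1, 10.5]
opening: 0.0351
grasp_force: 30.2
```

Contact. Releasing, lifting and backing off for a final check.

Emit:
apply_moves([
  [0,0,0,0,0,0],
  [0,0,0,0,0,0],
  [0,0,0,0,0,0],
  [0,0,0,0,0,0],
  [0,0,0,0,0,0],
], fingers=-0.6)

```text
time: 25.9
ee_pos: [0.4673, 0.1403, 0.0466]
tool_rot: [-0.0, 0.673, 0.739, -0.0]
ft_force: [0.6, 0.3, 0.8]
opening: 0.0745
grasp_force: 0.0
```

Emit:
apply_moves([
  [0,0,-20,0,0,0],
  [0,0,-45,0,0,0],
  [0,0,-50,0,0,0],
  [0,0,-50,0,0,0],
  [-45,0,-20,0,0,0],
])

```text
time: 26.52
ee_pos: [0.4721, 0.0965, 0.2344]
tool_rot: [0.001, 0.672, 0.74, 0.002]
ft_force: [0.8, -0.6, 0.2]
opening: 0.0761
grasp_force: 0.0
```

Emit:
apply_moves([
  [-50,0,0,0,0,0],
  [-45,0,0,0,0,0],
  [0,0,0,0,0,0],
  [0,0,0,0,0,0],
])

```text
time: 27.02
ee_pos: [0.4802, 0.0011, 0.2315]
tool_rot: [-0.0, 0.674, 0.739, 0.0]
ft_force: [-0.8, 0.6, 0.0]
opening: 0.0761
grasp_force: 0.0
```

```bash
python3 - <<'E'
from h import *
b=bot.snapshot("wrist")[:,:,::-1];a=bot.snapshot("scene")[:,:,::-1]
f=lambda x,k:cv2.resize(x,None,fx=k,fy=k,interpolation=cv2.INTER_CUBIC)
cv2.imwrite("pics/f.png",np.hstack([f(b[0:220,170:370],2),f(a[100:265,80:400],1.2)[:0] if 0 else cv2.copyMakeBorder(f(a[95:250,90:400],1.25),0,440-round(155*1.25),0,0,0)]))
print(bot.state()["time"],bot.state()["ee_pos"])
E
```

```text
27.125 [0.48023143 0.00171785 0.23159128]
```

```bash
python3 -c "
import cv2;i=cv2.imread('pics/f.png');print(i.shape)"
```

```text
(440, 788, 3)
```

View pics/f.png

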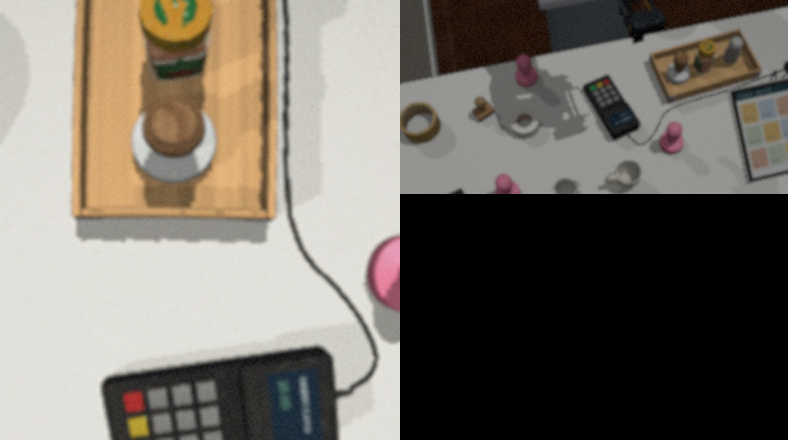

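All three stand upright in the caddy: in the scene inset, the tamper is at (680,65), jar at (707,50) and shaker at (735,45). The stamp and the other things haven't moved. Handing in.

```bash
python3 -c "
from cell import bot;print(bot.finish_job())"
```

```text
the job is handed in; nothing more can be done
None
```

The cocoa shaker, spice jar and coffee tamper are standing upright in the caddy, placed in that order; the stamp and the rest were left alone, and I handed the job in at about 27 s.

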